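Check the two spring latches of a specimen transport case and set its status tab

ROBOT

A 6-joint arm with a two-finger parallel gripper is mounted at the origin on the work surface. World frame = base frame: x ahead of the robot, y to its left, z up, the work surface at z = 0. Lengths are in m, angles in degrees, forces in N, time in s.
With the tool pointing down it reaches from about 0.375 to 0.9 m from the base axis. Payload 3.1 kg.
Tool frame: the origin (TCP) lies on the centre line of the jaws, within the pads' length; the fingertips stand 25 mm ahead of it and the grasp point (between the pads) lies 6 mm ahead of it; z points along the fingers, y is the line along which they close (so a half turn about z gives the same grasp; the last joint's range is limited). The gripper opens to 87 mm and grips with 3 to 60 N. Pads are 19 mm wide; open, the fingers measure 117 mm over their backs; the gripper's body (75 mm by 190 mm) begins 51 mm behind the grasp point.
Start: joints at [61.793, 30.224, 82.088, -0, 67.689, -10.227], TCP at [0.193, 0.594, 0.248] pointing down, gripper open.
Joint ranges: [-176.69, 176.69], [-43.24, 126.21], [12.49, 139.97], [-82, 262], [0, 151.66], [-163.58, 163.58]. Speed limits (degrees/s): [159.86, 159.86, 180, 180, 180, 180].

INTERFACE

Orientations are given as a 3x3 rotation matrix whose columns are the frame's x, y, z axes.
In Python, from rig import bot, cams, models gives the robot as it stands. The module is installed in compiled form; this text tells all that it offers.
- The arm moves only by the shell command python3 -m handwheel 'ROWS' [OPENING]. ROWS is JSON, a list of rows, each a list of 6 numbers: the shift along the world's x, y, z each as a share of 1 m, from -1 to 1, then the turn, a rotation vector about the world's x, y, z each as a share of 2 rad, from -1 to 1. In form: [[dx, dy, dz, wx, wy, wz], ...]. A call has exactly 8 rows; each row is the pose to reach, as a shift and turn from the pose commanded when the call began; what a row does not reach only later rows make up. A row lasts 1/12 s, in which the tool goes at most 41.7 mm and 7.16 degrees, less where a joint would pass 70% of its speed; a pose out of reach is approached as far as the arm can. A call with a number of a shift or a turn outside -1 to 1 is refused whole. A call with a gripper value outside its range is refused whole. OPENING is the opening, from -1 (shut) to 1 (fully open), so that 0 is half open, set as the call begins (- or left out, the last holds). The fingers move at their own pace and stop on an object; the grip force is fixed at half the most. Time passes only in rows, so rows that repeat a pose let the fingers close, or fill a call up. It gives the time, the measured TCP pose, the force, the opening and the grip force at its end, in the units of the state.
- bot.read_state(): the state, without advancing time (a new reading comes with each control period).
- cams.capture(name): name is "scene" or "top"; returns (picture, depth): 480x640x3 uint8, blue, green, red; 480x640 float32, m along the optical axis (not along the pixel's ray), 0 where there is no reading.
- cams.calibration(name): a dict with "mtx" (3x3 intrinsics, pixels), "R" (3x3) and "t" (3): a world point X has camera coordinates R X + t. Camera axes: x right, y down, z forward; pixel columns grow to the right and rows downward; lengths in m; the calibration is good to about 2 mm. A picture is of the moment at which its call begins. calibration takes no time and is no camera call.
- bot.hand_in(): hands the job in; it is judged then, once.
Trained networks look in the newest picture that a camera, given by its name, has taken for a name from the list of things; names that differ only in an ending like _2 or _b are one class to them, and where a whole thing is asked for, a point or a joint stands for the part that bears it (a point fixed in the world has none). Each returns a list of dicts, best first, with "conf" (0 to 1); they miss things now and then, are a little off and sometimes report something else, mostly with a low value. They report only what shows in the picture. A call takes as long as a camera call.
- models.spot_in(query, camera): "position" ([column, row] in pixels, amid what is visible of it).
- models.tip_of(query, camera): "position" ([column, row] in pixels: a listed point, or the origin of a listed thing).
The state is a dict: "time_s": time; "joint_positions": joint angles; "qvel": joint speeds; "tau": joint torques, N m; "position": TCP position; "tcp_rot": TCP orientation; "force": force on the tool from outside, world axes, zero at the start; "moment": the same for the moment, N m; "opening": opening from 0.0 (shut) to 1.0 (fully open); "grasp_force": force on a finger pad.
Only numpy, scipy, OpenCV 4.12 (cv2) and the standard library are available. Lean on these libraries where they do the work, as an engineer would, in place of code of your own. Each camera call takes 0.05 s, during which the arm holds its last target. There are 200 camera calls.

TASK

Check the specimen case before it goes to the courier: press its left latch button (the robot's left) and then its right one straight down, each until it clicks and stays down or until you are pushing with about 12 N (10 to 14 N), whichever comes first, and never harder than 15 N; a button that has not clicked by then is too stiff, so let it come back up. Then, if both have clicked, slide the status tab on the lid fully to the front (the latch side, nearer the robot) for ready; if either has not, slide it fully to the rear (the hinge side) for repair. Leave everything else where it stands.

Things in the scene. Friction and masses are not known exactly. Their poses are not given: they have to be found in the camera images.
- case: Hard specimen transport case, grey with a white lid, 220 mm (x) by 360 mm (y) by 150 mm high, fixed on the bench, shut. Origin: centre of its underside; z up; -x side the front (latch side, towards the robot), +x the rear (hinges), +y the left. The flat lid top is 150 mm above the origin.
- left_button: Steel button of the left latch, a plate 32 mm (x) by 38 mm (y) on the lid's front left, at (-60, +120) mm in the case's frame. Origin: centre of its top face, 166 mm above the bench when up, 156 mm (level with its low collar's rim) when clicked. Pressed, it moves straight down; resistance as told for the right one, with its own strength.
- right_button: Steel button of the right latch, at (-60, -120) mm, else like the left one. Spring of unknown strength, new each time: resistance is half the release force at first touch, rises to the release force (4.5 to 19 N) 3 mm down, fades to nothing by 7 mm, then the button snaps down to 10 mm and stays. Let go earlier, it springs back up.
- tab_center (a point): Centre of the status tab's fin: black upright plate 12 mm thick (case's x) by 30 mm wide (case's y), from 6 mm to 36 mm above the lid (this point is 21 mm above the lid), on the lid's middle. It slides in a short track along the case's x with about 3 N of friction and stays where it is left.
- tab (a joint): Position of the status tab along the case's x, in m, 0 at the lid's middle: -0.028 is fully to the front (ready), +0.028 fully to the rear (repair). It starts near the middle.
- tape_roll_c (a point): Bystander on the lid's rear left: roll of tape lying flat, 52 mm across, 20 mm high. Point: its centre.
- pot_c (a point): Bystander on the lid's rear right: small white specimen pot with a red cap, 42 mm across, 50 mm high. Point: its centre.
- gel_bottle_c (a point): Bystander: clear gel bottle with black cap, 60 mm across, 150 mm high, left of the case. Point: its centre.
- iodine_bottle_c (a point): Bystander: orange bottle with white cap, 56 mm across, 150 mm high, left of the case. Point: its centre.
- tube_rack_c (a point): Bystander: white wire tube rack, 100 by 220 by 64 mm with a few red-capped tubes up to 104 mm high, right of the case. Point: its centre, 32 mm up.

How it is judged (in metres and radians):
On the way, in this order (a step that is already met when the one before it is completed fails the run):
1. the left button is pressed until it clicks down, or is pushed with at least 10 N ((contact force between left_button and anything else above 10 N or z of left_button in the frame of case below 0.158 m)), for 0.05 s.
2. then the right button is pressed until it clicks down, or is pushed with at least 10 N ((contact force between right_button and anything else above 10 N or z of right_button in the frame of case below 0.158 m)), for 0.05 s.
3. then the tab is slid fully to one end ((value of joint tab above 0.022 m or value of joint tab below -0.022 m)), for 0.1 s.
At the end, for the whole second after the job is handed in: Both buttons clicked down (over 8 mm) and the tab within 6 mm of its front stop; or at least one button not clicked (back within 2 mm of up, any other clicked) and the tab within 6 mm of its rear stop. Every bystander within 20 mm of its start (((z of each of left_button, right_button in the frame of case below 0.158 m and value of joint tab below -0.022 m) or (z of any of left_button, right_button in the frame of case above 0.164 m and (z of left_button in the frame of case below 0.158 m or z of left_button in the frame of case above 0.164 m) and (z of right_button in the frame of case below 0.158 m or z of right_button in the frame of case above 0.164 m) and value of joint tab above 0.022 m)) and distance of each of tape_roll_c, pot_c, gel_bottle_c, iodine_bottle_c, tube_rack_c from where it was at the start of the episode below 0.02 m); the robot touches nothing.
It fails at once if the left button is pushed harder than 15 N (contact force between left_button and anything else above 15 N).
It fails at once if the right button is pushed harder than 15 N (contact force between right_button and anything else above 15 N).
It fails at once if a bystander is moved more than 20 mm (distance of any of tape_roll_c, pot_c, gel_bottle_c, iodine_bottle_c, tube_rack_c from where it was at the start of the episode above 0.02 m).
It also fails if it takes over 72 s, if anything falls off the work surface, if the arm or the gripper's body presses on something with over 40 N, if the wrist force passes 120 N, or if a joint passes its speed limit or range.

## Working session

There is one attempt and no reset: what is moved stays moved. The work goes in short steps, Python scripts to look and compute and a shell command to move; the robot and the scene stay as the last step left them, time stands still between calls to the robot, and variables do not carry over. Pictures are saved under pics/ and viewed, at most 10 in all, crops included, and the job is handed in when it is done.

```bash
mkdir -p pics; cat > h.py <<'E'
from rig import bot,cams,models
import numpy as np,cv2
def pt(cam,d,px,w=2):
    c=cams.calibration(cam);u,v=int(round(px[0])),int(round(px[1]))
    p=d[max(v-w,0):v+w+1,max(u-w,0):u+w+1];p=p[p>0]
    if len(p)==0:return None
    z=np.median(p);k=np.linalg.inv(c["mtx"])@[px[0],px[1],1]
    return c["R"].T@(k*z-c["t"])
def ray(cam,px,h):
    c=cams.calibration(cam);k=c["R"].T@np.linalg.inv(c["mtx"])@[px[0],px[1],1];o=-c["R"].T@c["t"]
    return o+k*(h-o[2])/k[2]
E
python3 - <<'E'
from h import *
np.set_printoptions(precision=4,suppress=True)
for cam in["top","scene"]:
    im,d=cams.capture(cam);cv2.imwrite(f"pics/{cam}0.png",im);np.save(f"pics/{cam}0.npy",d)
    for q in["left_button","right_button","tab_center","case","tape_roll_c","pot_c","gel_bottle_c","tube_rack_c"]:
        for r in models.tip_of(q,cam)[:2]:
            p=r["position"];print(cam,q,round(r["conf"],2),np.round(p,1),pt(cam,d,p))
s=bot.read_state();print(s["position"],s["tcp_rot"],s["force"],s["time_s"],s["opening"])
E
```

```text
top left_button 0.77 [215.  255.5] [0.5365 0.1884 0.169 ]
top left_button 0.59 [219.3 197. ] [0.6637 0.181  0.1519]
top right_button 0.6 [326.5 239.2] [ 0.5648 -0.0457  0.1679]
top tab_center 0.59 [269.6 216.9] [0.6123 0.0719 0.1869]
top case 0.84 [273.4 234.9] [0.5787 0.0666 0.1523]
top tape_roll_c 0.57 [220.7 199.7] [0.6577 0.178  0.1525]
top tape_roll_c 0.46 [267. 218.] [0.61   0.0773 0.1881]
top pot_c 0.79 [307.5 180.2] [ 0.6848 -0.0086  0.2018]
top pot_c 0.56 [481.3 259.8] [ 0.52   -0.4037  0.0637]
top gel_bottle_c 0.73 [135.1 315.8] [0.4159 0.3609 0.1435]
top tube_rack_c 0.71 [483.7 261. ] [ 0.5171 -0.4093  0.0627]
scene left_button 0.62 [404.  239.4] [0.531  0.1861 0.1654]
scene right_button 0.63 [294.7 199.7] [ 0.5662 -0.0597  0.1674]
scene tab_center 0.57 [339.  238.6] [0.6129 0.0807 0.185 ]
scene gel_bottle_c 0.61 [500. 264.] [0.44  0.372 0.11 ]
scene tube_rack_c 0.94 [198.8 162.2] [ 0.4938 -0.4394  0.0086]
[0.1929 0.5945 0.2476] [[-0.9512  0.3087  0.    ]
 [ 0.3087  0.9512  0.0001]
 [ 0.      0.0001 -1.    ]] [-0.1614 -0.1312 -0.7735] 0.9 0.9981430084275568
```

View pics/top0.png

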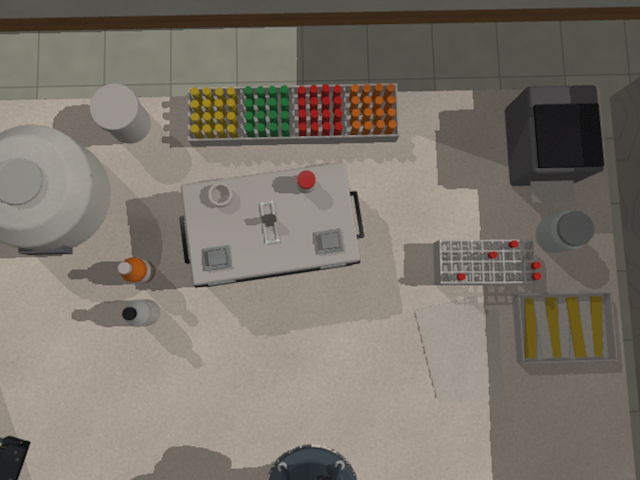

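View pics/scene0.png

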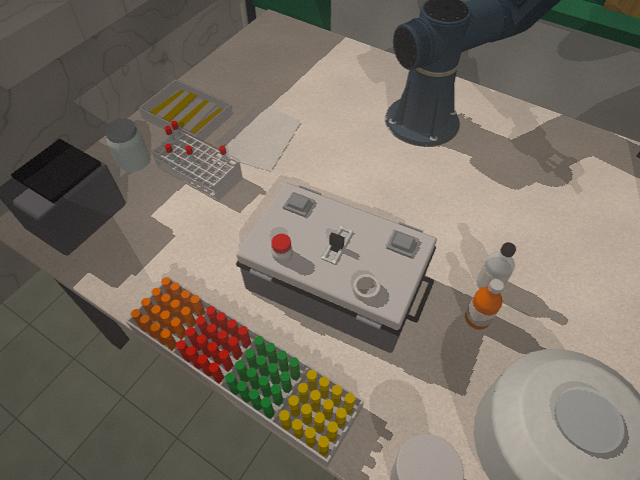

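The top picture shows the left button at about (216,257), the right at (329,241), the tab fin at (268,220), the tape at (220,195) and the pot at (306,180). The scene view agrees. Next I'll fit the case frame from the lid's depth.

```bash
python3 - <<'E'
from h import *
np.set_printoptions(precision=4,suppress=True)
for cam in["top","scene"]:
    d=np.load(f"pics/{cam}0.npy");c=cams.calibration(cam)
    v,u=np.mgrid[:480,:640];P=(np.stack([u,v,np.ones_like(u)],-1)@np.linalg.inv(c["mtx"]).T*d[...,None]-c["t"])@c["R"]
    m=(d>0)&(abs(P[...,2]-.152)<.008)
    n,l,st,ce=cv2.connectedComponentsWithStats(m.astype(np.uint8))
    near=(np.hypot(P[...,0]-.6,P[...,1]-.07)<.15)&m
    k=np.bincount(l[near]).argmax();Q=P[l==k]
    (cx,cy),(w,h),a=cv2.minAreaRect(Q[:,:2].astype(np.float32)*1000)
    print(cam,cx,cy,w,h,a,np.median(Q[:,2]))
    # rough frame: higher things near lid
    roi=(np.hypot(P[...,0]-cx/1e3,P[...,1]-cy/1e3)<.18)&(d>0)
    th=np.deg2rad(a if w<h else a-90); 
    R=np.array([[np.cos(th),-np.sin(th)],[np.sin(th),np.cos(th)]])
    L=(P[...,:2]-[cx/1e3,cy/1e3])@R
    print("th",np.rad2deg(th))
    for nm,x0,y0,r,zl in[("lb",-.06,.12,.03,.161),("rb",-.06,-.12,.03,.161),("tab",0,0,.03,.175)]:
        s=(abs(L[...,0]-x0)<r)&(abs(L[...,1]-y0)<r)&(P[...,2]>zl)&(d>0)
        print(nm,s.sum(),P[s].mean(0) if s.any() else 0,L[s].mean(0),np.percentile(L[s],[5,95],axis=0).ravel(),np.percentile(P[s][:,2],[50,95]))
E
```

```text
top 605.972900390625 73.52354431152344 224.0962371826172 360.25384521484375 6.939805030822754 0.15185994001324749
th 6.939805030822754
lb 304 [0.5334 0.1852 0.1672] [-0.0586  0.1196] [-0.0735  0.1016 -0.0435  0.1376] [0.1674 0.1715]
rb 286 [ 0.5622 -0.0529  0.1673] [-0.0587 -0.1202] [-0.0732 -0.1379 -0.0436 -0.1027] [0.1674 0.1712]
tab 89 [0.6112 0.0736 0.1869] [ 0.0052 -0.0005] [ 0.0002 -0.0136  0.0112  0.0129] [0.187  0.1913]
scene 605.726318359375 73.23066711425781 228.28050231933594 358.9736328125 7.082022190093994 0.15013269413291944
th 7.082022190093994
lb 253 [0.5356 0.1853 0.1655] [-0.0558  0.1199] [-0.0712  0.1027 -0.042   0.1364] [0.1655 0.1681]
rb 214 [ 0.5649 -0.0519  0.1659] [-0.0559 -0.1191] [-0.0706 -0.1364 -0.0423 -0.1026] [0.1661 0.1684]
tab 113 [0.6139 0.0744 0.1838] [0.0082 0.0001] [ 0.002  -0.0134  0.0128  0.0131] [0.185  0.1875]
```

The two cameras agree to within a few mm: case centre (0.606, 0.0735), yaw 7°. That puts the left button at (0.532, 0.185), the right at (0.561, -0.053), and the tab about +5 mm from the middle. Now I'll close the gripper, go above the left button and turn +25°.

```bash
python3 -m handwheel '[[0.02,-0.024,0,0,0,0.02],[0.05,-0.06,0,0,0,0.05],[0.08,-0.096,0,0,0,0.08],[0.105,-0.126,0,0,0,0.11],[0.13,-0.156,0,0,0,0.14],[0.155,-0.186,0,0,0,0.17],[0.18,-0.216,0,0,0,0.2],[0.2,-0.24,0,0,0,0.218]]' -1
python3 -m handwheel '[[0.025,-0.03,0,0,0,0],[0.05,-0.06,0,0,0,0],[0.075,-0.09,0,0,0,0],[0.1,-0.12,0,0,0,0],[0.12,-0.145,0,0,0,0],[0.132,-0.16,0,0,0,0],[0.139,-0.169,-0.01,0,0,0],[0.139,-0.169,-0.02,0,0,0]]'
```

```text
time_s: 1.57
position: [0.3947, 0.3521, 0.2478]
tcp_rot: [[-0.992, -0.123, 0.001], [-0.123, 0.992, -0.0], [-0.001, -0.0, -1.0]]
force: [0.8, 0.4, -0.5]
opening: 0.48
grasp_force: 0.0
time_s: 2.23
position: [0.5339, 0.1838, 0.2273]
tcp_rot: [[-0.993, -0.119, 0.003], [-0.119, 0.993, 0.0], [-0.003, -0.0, -1.0]]
force: [-0.1, -0.3, -0.8]
opening: 0.008
grasp_force: 0.0
```

```bash
python3 -m handwheel '[[-0.001,0.001,-0.006,0,0,0],[-0.001,0.001,-0.012,0,0,0],[-0.001,0.001,-0.018,0,0,0],[-0.001,0.001,-0.024,0,0,0],[-0.001,0.001,-0.028,0,0,0],[-0.001,0.001,-0.031,0,0,0],[-0.001,0.001,-0.032,0,0,0],[-0.001,0.001,-0.032,0,0,0]]'
python3 -c "
from h import *
im,d=cams.capture('scene');cv2.imwrite('pics/s1.png',cv2.resize(im[170:290,320:480],(800,600)))
for _ in range(3):
  print(bot.read_state()['force'],bot.read_state()['position']);cams.capture('scene')"
```

```text
time_s: 2.9
position: [0.5308, 0.1867, 0.1954]
tcp_rot: [[-0.992, -0.122, -0.0], [-0.122, 0.992, -0.0], [0.0, -0.0, -1.0]]
force: [0.3, -0.6, 0.2]
opening: 0.001
grasp_force: 0.0
[ 0.2007587  -0.14805227  0.45468108] [0.53097602 0.18659985 0.19564766]
[ 0.26851761 -0.27246305  0.46719494] [0.53112059 0.18656455 0.19582984]
[-0.14222756 -0.32670437 -0.64706956] [0.53114402 0.1865225  0.19589968]
```

View pics/s1.png

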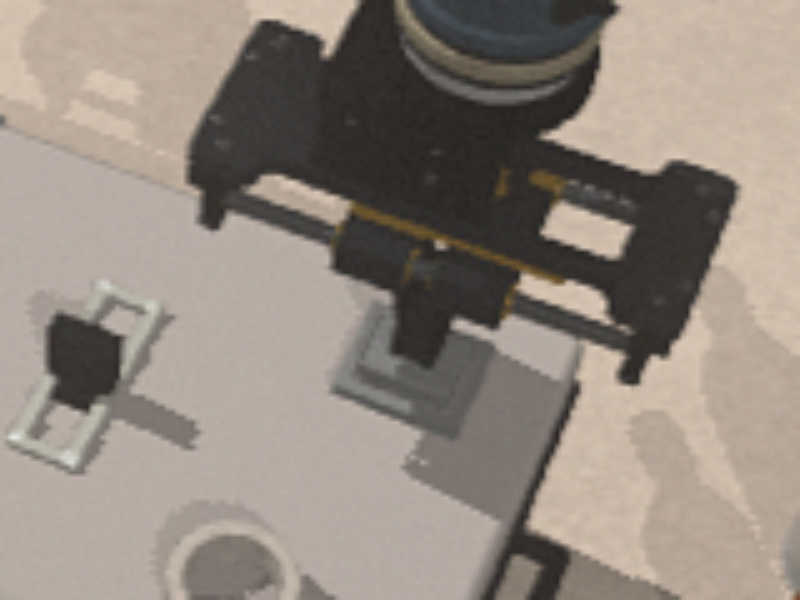

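The tips are right over the left button, near the plate's middle at about (420,350) in the crop. I'll lower in small steps.

```bash
python3 -m handwheel '[[0,0,-0.0005,0,0,0],[0,0,-0.001,0,0,0],[0,0,-0.0015,0,0,0],[0,0,-0.002,0,0,0],[0,0,-0.0025,0,0,0],[0,0,-0.003,0,0,0],[0,0,-0.003,0,0,0],[0,0,-0.003,0,0,0]]' | grep -E 'pos|for'
python3 -m handwheel '[[0,0,-0.0002,0,0,0],[0,0,-0.0004,0,0,0],[0,0,-0.0006,0,0,0],[0,0,-0.0008,0,0,0],[0,0,-0.001,0,0,0],[0,0,-0.001,0,0,0],[0,0,-0.001,0,0,0],[0,0,-0.001,0,0,0]]'| grep -E 'pos|for'
```

```text
position: [0.5308, 0.1865, 0.1925]
force: [0.5, 0.1, -0.6]
grasp_force: 0.0
position: [0.5309, 0.1865, 0.1915]
force: [-0.9, 0.8, 0.1]
grasp_force: 0.0
```

```bash
python3 -m handwheel '[[0,0,-0.0002,0,0,0],[0,0,-0.0004,0,0,0],[0,0,-0.0006,0,0,0],[0,0,-0.0008,0,0,0],[0,0,-0.001,0,0,0],[0,0,-0.001,0,0,0],[0,0,-0.001,0,0,0],[0,0,-0.001,0,0,0]]'| grep -E 'pos|for'
```

```text
position: [0.5309, 0.1865, 0.1912]
force: [-1.4, 0.4, 6.4]
grasp_force: 2.8
```

```bash
python3 -m handwheel '[[0,0,-0.0001,0,0,0],[0,0,-0.0002,0,0,0],[0,0,-0.0003,0,0,0],[0,0,-0.0003,0,0,0],[0,0,-0.0003,0,0,0],[0,0,-0.0003,0,0,0],[0,0,-0.0003,0,0,0],[0,0,-0.0003,0,0,0]]'| grep -E 'pos|for'
```

```text
position: [0.5309, 0.1865, 0.191]
force: [-2.4, 0.1, 6.1]
grasp_force: 3.1
```

```bash
python3 -m handwheel '[[0,0,-0.0001,0,0,0],[0,0,-0.0002,0,0,0],[0,0,-0.0003,0,0,0],[0,0,-0.0004,0,0,0],[0,0,-0.0005,0,0,0],[0,0,-0.0005,0,0,0],[0,0,-0.0005,0,0,0],[0,0,-0.0005,0,0,0]]'| grep -E 'pos|for'
```

```text
position: [0.5309, 0.1865, 0.1906]
force: [-2.1, 0.2, 7.5]
grasp_force: 3.6
```

```bash
python3 -m handwheel '[[0,0,-0.0001,0,0,0],[0,0,-0.0002,0,0,0],[0,0,-0.0003,0,0,0],[0,0,-0.0004,0,0,0],[0,0,-0.0005,0,0,0],[0,0,-0.0005,0,0,0],[0,0,-0.0005,0,0,0],[0,0,-0.0005,0,0,0]]'| grep -E 'pos|for'
python3 -m handwheel '[[0,0,-0.0001,0,0,0],[0,0,-0.0002,0,0,0],[0,0,-0.0003,0,0,0],[0,0,-0.0004,0,0,0],[0,0,-0.0005,0,0,0],[0,0,-0.0005,0,0,0],[0,0,-0.0005,0,0,0],[0,0,-0.0005,0,0,0]]'| grep -E 'pos|for'
```

```text
position: [0.5309, 0.1865, 0.1903]
force: [-2.5, -0.5, 7.7]
grasp_force: 4.0
position: [0.5309, 0.1865, 0.1899]
force: [-1.6, -1.7, 8.6]
grasp_force: 4.4
```

```bash
python3 -m handwheel '[[0,0,-0.0001,0,0,0],[0,0,-0.0002,0,0,0],[0,0,-0.0003,0,0,0],[0,0,-0.0004,0,0,0],[0,0,-0.0005,0,0,0],[0,0,-0.0006,0,0,0],[0,0,-0.0007,0,0,0],[0,0,-0.0007,0,0,0]]'| grep -E 'pos|for'
python3 -c "
from h import *
f=[]
for _ in range(6):
  cams.capture('top');s=bot.read_state();f.append(s['force'][2])
print(f,s['position'])"
```

```text
position: [0.5309, 0.1865, 0.1894]
force: [-2.8, -0.3, 9.4]
grasp_force: 4.8
[np.float64(9.886378539043262), np.float64(9.466360931939638), np.float64(9.840673793635892), np.float64(9.699426638113787), np.float64(9.53422203995128), np.float64(9.705462905712647)] [0.53092225 0.18650808 0.1893754 ]
```

```bash
python3 -m handwheel '[[0,0,-0.0001,0,0,0],[0,0,-0.0002,0,0,0],[0,0,-0.0003,0,0,0],[0,0,-0.0004,0,0,0],[0,0,-0.0005,0,0,0],[0,0,-0.0006,0,0,0],[0,0,-0.0007,0,0,0],[0,0,-0.0007,0,0,0]]'| grep -E 'pos|for'
python3 -m handwheel '[[0,0,-0.0001,0,0,0],[0,0,-0.0002,0,0,0],[0,0,-0.0003,0,0,0],[0,0,-0.0004,0,0,0],[0,0,-0.0005,0,0,0],[0,0,-0.0005,0,0,0],[0,0,-0.0005,0,0,0],[0,0,-0.0005,0,0,0]]'| grep -E 'pos|for'
```

```text
position: [0.5309, 0.1865, 0.1887]
force: [-2.3, -0.2, 10.2]
grasp_force: 4.9
position: [0.5309, 0.1865, 0.1882]
force: [-2.5, -0.5, 8.9]
grasp_force: 4.9
```

Past the peak, since the force is falling while it moves down. Carry on to the snap.

```bash
python3 -m handwheel '[[0,0,-0.0003,0,0,0],[0,0,-0.0006,0,0,0],[0,0,-0.0009,0,0,0],[0,0,-0.0012,0,0,0],[0,0,-0.0015,0,0,0],[0,0,-0.0015,0,0,0],[0,0,-0.0015,0,0,0],[0,0,-0.0015,0,0,0]]'| grep -E 'pos|for'
python3 -m handwheel '[[0,0,-0.0003,0,0,0],[0,0,-0.0006,0,0,0],[0,0,-0.0009,0,0,0],[0,0,-0.0012,0,0,0],[0,0,-0.0015,0,0,0],[0,0,-0.0018,0,0,0],[0,0,-0.002,0,0,0],[0,0,-0.002,0,0,0]]'| grep -E 'pos|for'
```

```text
position: [0.5309, 0.1865, 0.1858]
force: [-1.3, 0.2, 3.9]
grasp_force: 2.1
position: [0.5309, 0.1865, 0.1832]
force: [0.1, 0.6, -0.5]
grasp_force: 0.0
```

Clicked: no resistance at 8 mm down. Next, over to the right button.

```bash
python3 -m handwheel '[[0,0,0.015,0,0,0],[0,0,0.03,0,0,0],[0.003,-0.025,0.035,0,0,0],[0.007,-0.06,0.035,0,0,0],[0.012,-0.095,0.035,0,0,0],[0.017,-0.13,0.035,0,0,0],[0.021,-0.165,0.035,0,0,0],[0.025,-0.2,0.035,0,0,0]]'| grep -E 'pos|for'
python3 -m handwheel '[[0.003,-0.025,0,0,0,0],[0.005,-0.039,0,0,0,0],[0.005,-0.039,-0.006,0,0,0],[0.005,-0.039,-0.013,0,0,0],[0.005,-0.039,-0.019,0,0,0],[0.005,-0.039,-0.023,0,0,0],[0.005,-0.039,-0.0245,0,0,0],[0.005,-0.039,-0.0245,0,0,0]]'
python3 - <<'E'
from h import *
im,d=cams.capture('scene');cv2.imwrite('pics/s2.png',cv2.resize(im[140:270,230:430],(800,520)))
print(pt('scene',d,[404,242]))
E
```

```text
position: [0.5559, -0.0151, 0.2185]
force: [0.6, -0.5, -0.4]
grasp_force: 0.0
time_s: 12.73
position: [0.5603, -0.0511, 0.1931]
tcp_rot: [[-0.992, -0.124, -0.002], [-0.124, 0.992, 0.001], [0.002, 0.001, -1.0]]
force: [-0.1, 0.3, -0.1]
opening: 0.001
grasp_force: 0.0
[0.53010393 0.18708175 0.15574419]
```

View pics/s2.png

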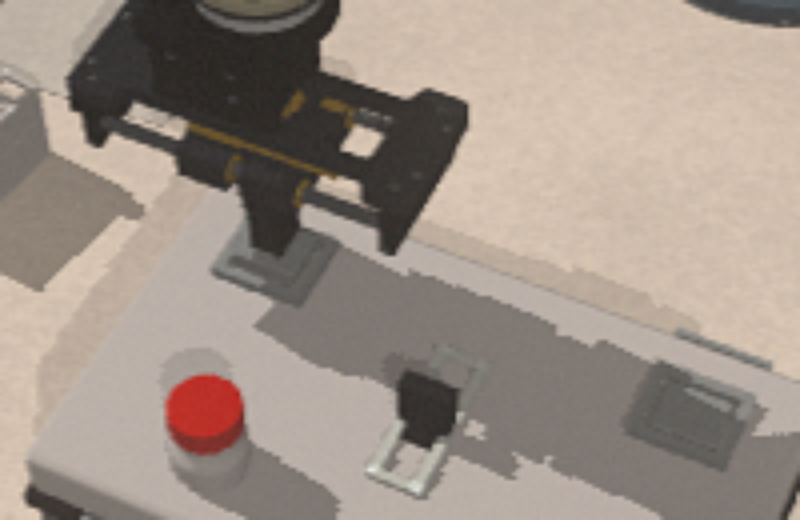

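The left button now sits flush (z 0.156), and the tips are over the right button's plate at about (272,250) in the crop.

```bash
python3 -m handwheel '[[0,0,-0.0002,0,0,0],[0,0,-0.0004,0,0,0],[0,0,-0.0006,0,0,0],[0,0,-0.0008,0,0,0],[0,0,-0.001,0,0,0],[0,0,-0.0012,0,0,0],[0,0,-0.0012,0,0,0],[0,0,-0.0012,0,0,0]]'| grep -E 'pos|for'
python3 -m handwheel '[[0,0,-0.0001,0,0,0],[0,0,-0.0002,0,0,0],[0,0,-0.0003,0,0,0],[0,0,-0.0004,0,0,0],[0,0,-0.0005,0,0,0],[0,0,-0.0006,0,0,0],[0,0,-0.0006,0,0,0],[0,0,-0.0006,0,0,0]]'| grep -E 'pos|for'
```

```text
position: [0.5609, -0.0526, 0.1927]
force: [-0.0, 0.0, 0.6]
grasp_force: 0.0
position: [0.5609, -0.0525, 0.192]
force: [0.0, 0.1, 0.0]
grasp_force: 0.0
```

```bash
python3 -m handwheel '[[0,0,-0.0001,0,0,0],[0,0,-0.0002,0,0,0],[0,0,-0.0003,0,0,0],[0,0,-0.0004,0,0,0],[0,0,-0.0004,0,0,0],[0,0,-0.0004,0,0,0],[0,0,-0.0004,0,0,0],[0,0,-0.0004,0,0,0]]'| grep -E 'pos|for'
```

```text
position: [0.5609, -0.0525, 0.1917]
force: [0.3, -0.2, 0.0]
grasp_force: 0.0
```

```bash
python3 -m handwheel '[[0,0,-0.0001,0,0,0],[0,0,-0.0002,0,0,0],[0,0,-0.0003,0,0,0],[0,0,-0.0004,0,0,0],[0,0,-0.0005,0,0,0],[0,0,-0.0006,0,0,0],[0,0,-0.0006,0,0,0],[0,0,-0.0006,0,0,0]]'| grep -E 'pos|for'
python3 -m handwheel '[[0,0,-0.0001,0,0,0],[0,0,-0.0002,0,0,0],[0,0,-0.0003,0,0,0],[0,0,-0.0004,0,0,0],[0,0,-0.0005,0,0,0],[0,0,-0.0005,0,0,0],[0,0,-0.0005,0,0,0],[0,0,-0.0005,0,0,0]]'| grep -E 'pos|for'
```

```text
position: [0.5609, -0.0525, 0.1915]
force: [-1.5, 0.7, 4.9]
grasp_force: 2.6
position: [0.5609, -0.0526, 0.1913]
force: [-1.2, 0.9, 8.2]
grasp_force: 3.7
```

```bash
python3 -m handwheel '[[0,0,-0.0001,0,0,0],[0,0,-0.0002,0,0,0],[0,0,-0.0003,0,0,0],[0,0,-0.0003,0,0,0],[0,0,-0.0003,0,0,0],[0,0,-0.0003,0,0,0],[0,0,-0.0003,0,0,0],[0,0,-0.0003,0,0,0]]'| grep -E 'pos|for'
```

```text
position: [0.5609, -0.0525, 0.1911]
force: [-2.2, 0.7, 9.2]
grasp_force: 4.1
```

```bash
python3 -m handwheel '[[0,0,-0.0001,0,0,0],[0,0,-0.0002,0,0,0],[0,0,-0.0003,0,0,0],[0,0,-0.0004,0,0,0],[0,0,-0.0004,0,0,0],[0,0,-0.0004,0,0,0],[0,0,-0.0004,0,0,0],[0,0,-0.0004,0,0,0]]'| grep -E 'pos|for'
python3 -c "
from h import *
f=[]
for _ in range(5):
  cams.capture('top');s=bot.read_state();f.append(s['force'][2])
print(np.round(f,2),s['position'])"
```

```text
position: [0.5609, -0.0525, 0.1909]
force: [-1.2, 1.0, 9.2]
grasp_force: 4.6
[9.71 8.69 9.53 9.13 7.78] [ 0.56093721 -0.05255404  0.19094518]
```

```bash
python3 -m handwheel '[[0,0,-0.0001,0,0,0],[0,0,-0.0002,0,0,0],[0,0,-0.0003,0,0,0],[0,0,-0.0004,0,0,0],[0,0,-0.0005,0,0,0],[0,0,-0.0005,0,0,0],[0,0,-0.0005,0,0,0],[0,0,-0.0005,0,0,0]]'| grep -E 'pos|for'
python3 -c "
from h import *
f=[]
for _ in range(4):
  cams.capture('top');s=bot.read_state();f.append(s['force'][2])
print(np.round(f,2),s['position'])"
```

```text
position: [0.5609, -0.0525, 0.1906]
force: [-2.3, -0.2, 10.9]
grasp_force: 5.2
[10.75 10.68  9.81  9.59] [ 0.560926   -0.05252616  0.1906218 ]
```

```bash
python3 -m handwheel '[[0,0,-0.0001,0,0,0],[0,0,-0.0002,0,0,0],[0,0,-0.0003,0,0,0],[0,0,-0.0004,0,0,0],[0,0,-0.0005,0,0,0],[0,0,-0.0005,0,0,0],[0,0,-0.0005,0,0,0],[0,0,-0.0005,0,0,0]]'| grep -E 'pos|for'
python3 -c "
from h import *
f=[]
for _ in range(4):
  cams.capture('top');s=bot.read_state();f.append(s['force'][2])
print(np.round(f,2),s['position'])"
```

```text
position: [0.561, -0.0525, 0.1903]
force: [-2.8, 0.8, 11.9]
grasp_force: 5.7
[11.23 11.09 12.54 11.83] [ 0.56091636 -0.05252384  0.19031074]
```

```bash
python3 -m handwheel '[[0,0,-0.0001,0,0,0],[0,0,-0.0002,0,0,0],[0,0,-0.0003,0,0,0],[0,0,-0.0003,0,0,0],[0,0,-0.0003,0,0,0],[0,0,-0.0003,0,0,0],[0,0,-0.0003,0,0,0],[0,0,-0.0003,0,0,0]]'| grep -E 'pos|for'
python3 -c "
from h import *
f=[]
for _ in range(4):
  cams.capture('top');s=bot.read_state();f.append(s['force'][2])
print(np.round(f,2),s['position'])"
```

```text
position: [0.5609, -0.0525, 0.1901]
force: [-3.7, 0.8, 11.9]
grasp_force: 6.0
[12.44 12.11 12.44 11.3 ] [ 0.56091514 -0.05253493  0.1900966 ]
```

The right button holds about 12 N at only 1.4 mm down and is still on the rising slope, so it is too stiff. I'll let it up and take the tab to the rear, starting with the tips in front of the fin.

```bash
python3 -m handwheel '[[0,0,0.003,0,0,0],[0,0,0.01,0,0,0],[0,0,0.025,0,0,0],[0.002,0.015,0.033,0,0,0],[0.007,0.045,0.033,0,0,0],[0.013,0.08,0.033,0,0,0],[0.018,0.11,0.033,0,0,0],[0.02,0.123,0.033,0,0,0]]'| grep -E 'pos|for'
python3 -m handwheel '[[0,0,-0.002,0,0,0],[0,0,-0.008,0,0,0],[0,0,-0.014,0,0,0],[0,0,-0.02,0,0,0],[0,0,-0.025,0,0,0],[0,0,-0.029,0,0,0],[0,0,-0.029,0,0,0],[0,0,-0.029,0,0,0]]'
python3 - <<'E'
from h import *
im,d=cams.capture('scene');cv2.imwrite('pics/s3.png',cv2.resize(im[140:270,230:430],(800,520)))
print(pt('scene',d,[295,202]),pt('scene',d,[298,203]))
E
```

```text
position: [0.5811, 0.0738, 0.2214]
force: [0.6, -0.4, 0.7]
grasp_force: 0.0
time_s: 21.63
position: [0.5807, 0.0699, 0.1921]
tcp_rot: [[-0.993, -0.121, -0.001], [-0.121, 0.993, 0.0], [0.001, 0.0, -1.0]]
force: [0.0, -0.4, 0.3]
opening: 0.009
grasp_force: 0.0
[ 0.62882735 -0.01078918  0.25556844] [ 0.62599463 -0.00588945  0.25287152]
```

View pics/s3.png

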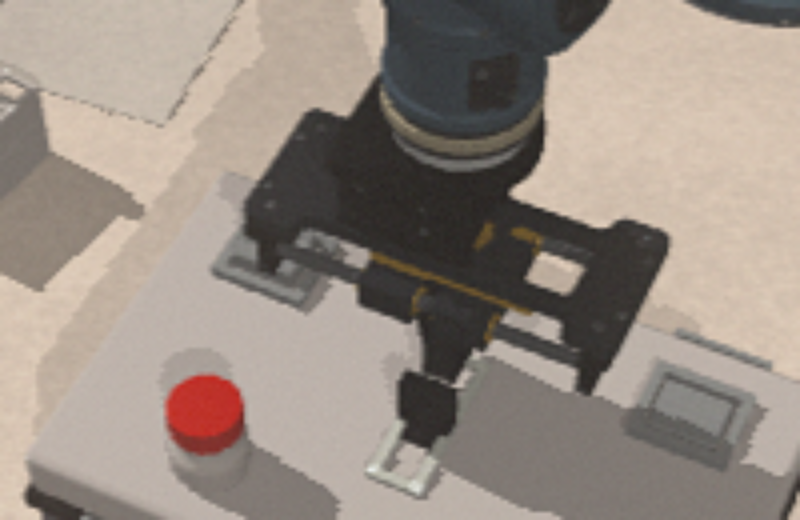

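The tips stand just in front of the fin, which is at about (428,405) in the crop. Push rearwards.

```bash
python3 -m handwheel '[[0.004,0.0005,0,0,0,0],[0.008,0.001,0,0,0,0],[0.012,0.0015,0,0,0,0],[0.016,0.002,0,0,0,0],[0.02,0.0025,0,0,0,0],[0.024,0.003,0,0,0,0],[0.028,0.0034,0,0,0,0],[0.032,0.0039,0,0,0,0]]'| grep -E 'pos|for'
python3 -m handwheel '[[0.001,0.0001,0,0,0,0],[0.002,0.0002,0,0,0,0],[0.003,0.0004,0,0,0,0],[0.004,0.0005,0,0,0,0],[0.005,0.0006,0,0,0,0],[0.005,0.0006,0,0,0,0],[0.005,0.0006,0,0,0,0],[0.005,0.0006,0,0,0,0]]'| grep -E 'pos|for'
```

```text
position: [0.613, 0.0745, 0.1926]
force: [-4.1, 0.2, 3.2]
grasp_force: 1.6
position: [0.6173, 0.075, 0.1924]
force: [-4.8, -1.3, 3.0]
grasp_force: 2.4
```

```bash
python3 -m handwheel '[[0.001,0.0001,0,0,0,0],[0.002,0.0002,0,0,0,0],[0.002,0.0002,0,0,0,0],[0.002,0.0002,0,0,0,0],[0.002,0.0002,0,0,0,0],[0.002,0.0002,0,0,0,0],[0.002,0.0002,0,0,0,0],[0.002,0.0002,0,0,0,0]]'| grep -E 'pos|for'
python3 -m handwheel '[[0.001,0.0001,0,0,0,0],[0.001,0.0001,0,0,0,0],[0.001,0.0001,0,0,0,0],[0.001,0.0001,0,0,0,0],[0.001,0.0001,0,0,0,0],[0.001,0.0001,0,0,0,0],[0.001,0.0001,0,0,0,0],[0.001,0.0001,0,0,0,0]]'| grep -E 'pos|for'
```

```text
position: [0.6175, 0.075, 0.1925]
force: [-8.4, -1.9, 5.4]
grasp_force: 4.4
position: [0.6176, 0.075, 0.1925]
force: [-11.2, -1.7, 7.2]
grasp_force: 5.3
```

The tab is at its stop: the force rises with no further motion. Back off, lift clear and look.

```bash
python3 -m handwheel '[[-0.006,-0.0007,0,0,0,0],[-0.014,-0.0017,0,0,0,0],[-0.018,-0.002,0.005,0,0,0],[-0.018,-0.002,0.03,0,0,0],[-0.018,-0.002,0.065,0,0,0],[-0.03,-0.004,0.1,0,0,0],[-0.06,-0.004,0.125,0,0,0],[-0.09,-0.004,0.13,0,0,0]]'| grep -E 'pos|for'
python3 -m handwheel '[[-0.03,0,0.02,0,0,0],[-0.06,0,0.04,0,0,0],[-0.08,0,0.05,0,0,0],[-0.08,0,0.05,0,0,0],[-0.08,0,0.05,0,0,0],[-0.08,0,0.05,0,0,0],[-0.08,0,0.05,0,0,0],[-0.08,0,0.05,0,0,0]]'
python3 - <<'E'
from h import *
im,d=cams.capture('scene');cv2.imwrite('pics/s4.png',cv2.resize(im[140:320,230:460],(767,600)))
c=cams.calibration('scene');v,u=np.mgrid[:480,:640]
P=(np.stack([u,v,np.ones_like(u)],-1)@np.linalg.inv(c["mtx"]).T*d[...,None]-c["t"])@c["R"]
th=np.deg2rad(7.05);R=np.array([[np.cos(th),-np.sin(th)],[np.sin(th),np.cos(th)]])
L=(P[...,:2]-[.606,.0735])@R
for n,x,y in[("lb",-.06,.12),("rb",-.06,-.12)]:
    s=(abs(L[...,0]-x)<.012)&(abs(L[...,1]-y)<.014)&(d>0);print(n,s.sum(),np.median(P[s][:,2]))
s=(abs(L[...,0])<.06)&(abs(L[...,1])<.03)&(P[...,2]>.178)&(P[...,2]<.2);print("tab",s.sum(),L[s].mean(0))
E
```

```text
position: [0.5344, 0.0709, 0.328]
force: [0.9, -0.4, -0.3]
grasp_force: 0.0
time_s: 25.68
position: [0.4518, 0.0711, 0.3717]
tcp_rot: [[-0.993, -0.122, -0.001], [-0.122, 0.993, 0.0], [0.001, 0.0, -1.0]]
force: [0.6, 0.3, 0.0]
opening: 0.002
grasp_force: 0.0
lb 130 0.15594403014905195
rb 111 0.16625837225409315
tab 100 [3.16049569e-02 3.23731279e-05]
```

View pics/s4.png

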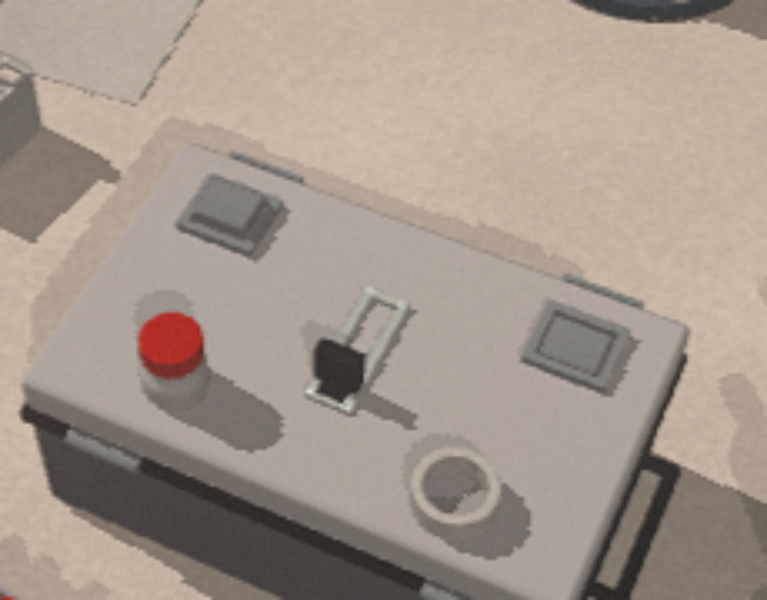

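The left button is down (0.156), the right is up (0.166), and the tab is at the rear end of its track at about (338,368) in the crop. Pot and tape still stand on the lid, and the arm is clear.

```bash
python3 -c "
from rig import bot
print(bot.hand_in())"
```

```text
the job is handed in; nothing more can be done
None
```

The left latch clicked at about 10–11 N; the right had not clicked at about 12 N, so I let it back up and slid the tab fully to the rear (repair), then handed the job in at about 26 s on the robot's clock.

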